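Open the sample strongbox by its combination

TASK

Open the grey sample strongbox by its combination: turn the dial clockwise to 20, then anticlockwise to 55, then clockwise to 40, stopping each time at the first arrival of that number under the index mark. Then slide the bolt's thumb piece all the way back towards the dial, lift the lid until it stands upright, and let go. Do not disturb the jar, tube, timer and dish that stand around.

Things in the scene. Friction and masses are not known exactly. Their poses are not given: they have to be found in the camera images.
- strongbox: grey sheet-steel strongbox, fixed; 150 (x) x 274 (y) x 80 mm; the deck and the shut lid are level, 80 mm above the worktop. Origin: centre of its underside on the worktop. Own z up, x to the hinge side (away from the robot), y to the left. Right part (own y < 17 mm): fixed deck over the lock with dial and bolt; left part (own y 18 to 137 mm): hinged lid over the compartment.
- dial (a joint): black combination dial on a vertical axis at own (0, -84) mm of the box. Value in rad, anticlockwise (from above) positive, not wrapped at full turns; number under the index = value x 100 / (2 pi), modulo 100: anticlockwise raises it. Starts at 44 to 65. Friction 0.05 N m; stays where left. Each number counts if met within 2 divisions.
- dial_index (a point): tip of the black index wedge, on the ring at the far (own +x) side of the dial, 85 mm high; the number here counts (the near side shows 50 more). 100 divisions: white numerals and long lines at the tens, short lines every 2. 20 to 55 is the direct way. After an overshoot at 20 or 55 start again: 220 degrees or more clockwise, on to 20 (from the start the direct way is enough).
- dial_grip (a point): centre of the dial's fluted grip: a cylinder 44 mm in diameter, 87 to 116 mm above the worktop; this point on the axis at 104 mm. Below it the numbered flange, 85 mm in diameter, top at 87 mm, and the index ring, 96 mm in diameter, 84 mm high (the wedge plate to 57 mm from the axis). Nothing else rises over 2 mm from the deck within 70 mm of the axis.
- bolt (a joint): bolt's slide, m: 0 = shot out under the lid (start), 0.015 = fully drawn back towards the dial (box's own -y). With the combination set it needs about 3 N and stays where it is left; otherwise it stops after about 2 mm against the wheels. Drawn back, it also blocks the dial.
- bolt_thumb (a point): centre of the bolt's steel thumb piece, a ridged block 24 (x) x 14 (y) x 20 mm high, from 83 to 103 mm above the worktop, standing over its slide plate between dial and lid, at own (0, -6) mm of the box when shot; this point at 93 mm height. It slides only along the box's own y.
- lid (a joint): lid's hinge, rad: 0 = shut (start), 1.57 = upright, stop at 1.6. Stiff hinge: the lid stays at any angle where it is left; lifting takes about 5 N at the handle. Held shut by the bolt.
- lid_grip (a point): middle of the lid handle's bar: a round steel bar 10 mm in diameter and 80 mm long parallel to the box's y on two posts, its axis 35 mm above the lid face (115 mm above the worktop with the lid shut), at own (-46, 78) mm of the box when shut, 123 mm in front of the hinge axis and 38 mm above it. It turns with the lid.
- lid_hinge (a point): middle of the lid's hinge axis at own (77, 78, 77) mm of the box; the axis runs along the box's y, the lid swings up and away from the robot.
- jar: specimen jar with screw lid, 51 mm in diameter, 79 mm high, bystander behind the box; origin at its foot
- tube: self-standing capped tube, 34 mm in diameter, 114 mm high, bystander behind the box; origin at its foot
- timer: flat white bench timer, 64 x 68 x 18 mm, bystander to the left; origin under its centre
- dish: covered petri dish, 60 mm in diameter, 16 mm high, bystander behind on the right; origin under its centre

How it is judged (in metres and radians):
On the way:
1. The bolt is drawn back (the lock lets it only after the combination) (value of joint bolt above 0.012 m), for 0.2 s.
At the end, for the whole second after the job is handed in: The lid stands upright (at least 1.3 rad of its 1.6 rad open) and at rest, with the bolt still drawn back (at least 12 of 15 mm) (value of joint lid above 1.3 rad and value of joint bolt above 0.012 m and velocity of joint lid below 0.05 rad/s); the robot touches nothing.
It fails at once if the jar is moved by more than 3 cm (distance of jar from where it was at the start of the episode above 0.03 m).
It fails at once if the tube is moved by more than 3 cm (distance of tube from where it was at the start of the episode above 0.03 m).
It fails at once if the timer is moved by more than 3 cm (distance of timer from where it was at the start of the episode above 0.03 m).
It fails at once if the dish is moved by more than 3 cm (distance of dish from where it was at the start of the episode above 0.03 m).
It fails at once if the jar or the tube is tipped over (angle between any of jar, tube's own z axis and vertical above 0.5 rad).
It also fails if it takes over 72 s, if anything falls off the work surface, if the arm or the gripper's body presses on something with over 40 N, if the wrist force passes 120 N, or if a joint passes its speed limit or range.

ROBOT

A 6-joint arm with a two-finger parallel gripper is mounted at the origin on a cart in front of the work surface, level with it; the furniture and walls round the work are solid. World frame = base frame: x ahead of the robot, y to its left, z up, the work surface at z = 0. Lengths are in mm, angles in degrees, forces in N, time in s.
With the tool pointing down it reaches from about 250 to 775 mm from the base axis. Payload 4 kg.
Tool frame: the origin (TCP) lies midway between the tips of the shut fingers; the grasp point (between the pads) lies 19 mm behind it; z points along the fingers, y is the line along which they close (so a half turn about z gives the same grasp; the last joint's range is limited). The gripper opens to 85 mm and grips with 20 to 120 N. Pads are 22 mm wide; open, the fingers measure 114 mm over their backs; the gripper's body (76 mm by 85 mm) begins 54 mm behind the grasp point. The pads swing forward as they close: fully open they stand 13 mm farther back than shut.
Start: joints at [69.036, 4.996, 78.535, -0, 96.463, -5.907], TCP at [142.89, 531.131, 231.341] pointing down, gripper open.
Joint ranges: [-177.83, 177.83], [-43.37, 116.18], [15.69, 146.23], [-61.86, 241.86], [9.47, 152.12], [-147.06, 147.06]. Speed limits (degrees/s): [159.86, 159.86, 180, 180, 180, 180].

INTERFACE

Orientations are given as a 3x3 rotation matrix whose columns are the frame's x, y, z axes.
In Python, from rig import arm gives the robot as it stands.
- The arm moves only by the tool move_arm, never from a script. Its argument "targets" is a list of rows, each a list of 7 numbers: the opening, from 0 (shut) to 1 (fully open), then the shift along the tool's x, y, z in m, then the turn, a rotation vector about the tool's x, y, z in degrees. A call has 1 to 12 rows; each row shifts and turns the commanded pose from where the row before left it, along the tool's axes as they then stand; what a row does not reach is not made up. A row lasts 1/8 s, in which the tool goes at most 62.5 mm and 10.7 degrees, less where a joint would pass 70% of its speed; a pose out of reach is approached as far as the arm can. A call is refused whole if a number of a shift passes 0.0625 or a number of a turn 10.7, either way. A call with a gripper value outside its range is refused whole. The fingers move at their own pace and stop on an object; "squeeze" is the grip in N (left out, the last holds). Time passes only in rows, so rows that do not move let the fingers close. It gives the time, the measured TCP pose, the force, the opening and the grip force at its end, in the units of the state.
- arm.observe(): the state, without advancing time (a new reading comes with each control period).
- arm.read_camera(name): name is "scene" or "top" or "wrist"; returns the picture (420x560x3 uint8, red, green, blue); there is no depth.
- arm.calibration(name): a dict with "fx", "fy", "cx", "cy" (pixels), "dist" ([k1, k2, p1, p2, k3] as OpenCV has them; the pictures are not rectified), "rvec" (rotation vector, rad) and "tvec" (3), from world to camera coordinates, as OpenCV has them. Camera axes: x right, y down, z forward; pixel columns grow to the right and rows downward; lengths in mm; the calibration is good to about 2 mm. A picture is of the moment at which its call begins: read the wrist's pose just before it. calibration takes no time and is no camera call; for the wrist camera it gives the pose at the moment of the call.
- arm.close_job(): hands the job in; it is judged then, once.
The state is a dict: "time": time; "joint_pos": joint angles; "joint_vel": joint speeds; "joint_efforts": joint torques, N m; "tool_pos": TCP position; "ee_rot": TCP orientation; "force": force on the tool from outside, world axes, zero at the start; "moment": the same for the moment, N m; "opening": finger opening in mm; "finger_force": force on a finger pad.
Only numpy, scipy, OpenCV 4.12 (cv2) and the standard library are available. Lean on these libraries where they do the work, as an engineer would, in place of code of your own. Each camera call takes 0.05 s, during which the arm holds its last target. There are 200 camera calls.

## Working session

There is one attempt and no reset: what is moved stays moved. The work goes in short steps, Python scripts to look and compute and a tool call to move; the robot and the scene stay as the last step left them, time stands still between calls to the robot, and variables do not carry over. Pictures are saved under pics/ and viewed, at most 10 in all, crops included, and the job is handed in when it is done.

Besides the shell and the picture viewer there is one more tool, called after ">>>" by a JSON object that holds its "fn" and its "kwargs". move_arm: Moves the arm, as the interface text tells. Its arguments: {"type":"object","properties":{"targets":{"type":"array","items":{"type":"array","items":{"type":"number"}}},"squeeze":{"type":"number"}},"required":["targets"]}

```bash
mkdir -p pics; ls
python3 - <<'E'
from rig import arm
import cv2
o=arm.observe(); print(o)
for n in ("scene","top"):
    im=arm.read_camera(n); cv2.imwrite(f"pics/{n}0.png",im[:,:,::-1]); print(n,arm.calibration(n))
E
```

```text
pics
{'time': 0.0, 'joint_pos': array([ 6.90368668e+01,  5.04244020e+00,  7.86264411e+01, -1.34055880e-03,
        9.64629414e+01, -5.91013369e+00]), 'joint_vel': array([-0.06898289,  0.07368299, -0.03338045, -0.00660848, -0.04189052,
       -0.01599817]), 'joint_efforts': array([ 2.38546148e-03, -3.51861870e+01, -3.13276219e+01,  1.24478793e-04,
        1.07426191e-02, -1.05625111e-05]), 'tool_pos': array([142.69937051, 530.6430647 , 230.09233301]), 'ee_rot': array([[-9.65685238e-01,  2.59714031e-01, -8.01418579e-04],
       [ 2.59715179e-01,  9.65682854e-01, -2.15677091e-03],
       [ 2.13772514e-04, -2.29090240e-03, -9.99997353e-01]]), 'force': array([ 0.50189269, -0.13491379,  0.25080869]), 'moment': array([ 0.03193966, -0.01381353, -0.02751678]), 'finger_force': 0.0, 'opening': 85.74739500346122}
scene {'fx': 440.1176542953866, 'fy': 440.1176542953866, 'cx': 280.99684987683304, 'cy': 207.42574639856485, 'dist': array([-0.13090312,  0.        ,  0.        ,  0.        ,  0.        ]), 'rvec': array([ 2.31069835, -0.54182218,  0.25078763]), 'tvec': array([-537.34134455,  236.95081638, 1004.57475714])}
top {'fx': 472.9537379210073, 'fy': 472.9537379210073, 'cx': 279.6636136106235, 'cy': 206.4274664554928, 'dist': array([-0.02676245,  0.        ,  0.        ,  0.        ,  0.        ]), 'rvec': array([ 2.11338973, -2.15823365,  0.16867425]), 'tvec': array([  28.47746024,  599.48548401, 1288.42219251])}
```

View pics/top0.png

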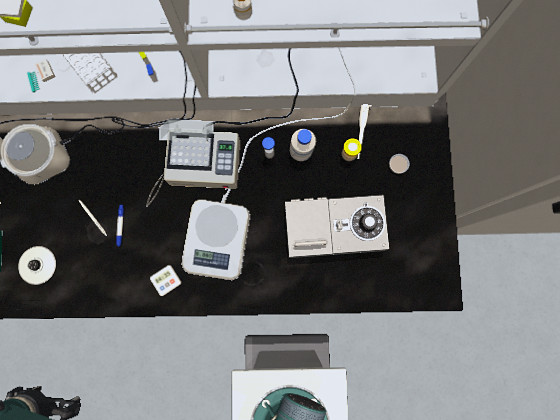

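View pics/scene0.png

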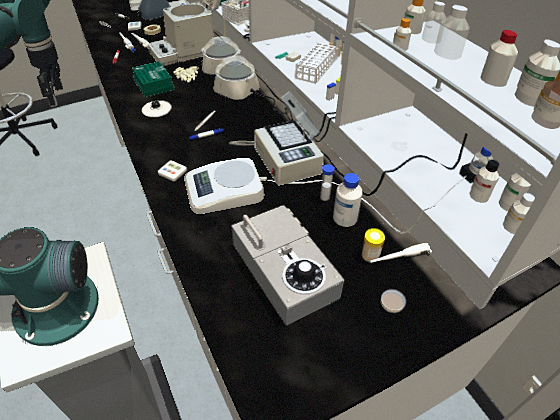

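The top view shows the box with corners near (286,200), (384,196), (389,250), (290,257). Its dial is at (366,222), with the handle bar at (311,244) on the left. Jar, tube and dish stand behind it, and the timer is to the left at (165,280).

```bash
cat > h.py <<'E'
import numpy as np, cv2
from rig import arm
def K(c): return np.array([[c['fx'],0,c['cx']],[0,c['fy'],c['cy']],[0,0,1]])
def cast(c,px,z):
    px=np.array(px,float).reshape(-1,1,2)
    u=cv2.undistortPoints(px,K(c),c['dist']).reshape(-1,2)
    R=cv2.Rodrigues(c['rvec'])[0]; o=-R.T@c['tvec']
    d=np.c_[u,np.ones(len(u))]@R
    return o+d*((z-o[2])/d[:,2])[:,None]
def proj(c,P): return cv2.projectPoints(np.array(P,float).reshape(-1,3),c['rvec'],c['tvec'],K(c),c['dist'])[0].reshape(-1,2)
E
python3 - <<'E'
from h import *
np.set_printoptions(precision=1,suppress=True)
c=arm.calibration('top')
print(cast(c,[(286,200),(384,196),(389,250),(290,257)],80))
print(cast(c,[(366,222)],116),cast(c,[(311,244)],115))
c=arm.calibration('scene'); print(cast(c,[(305,265)],116),cast(c,[(251,231)],115))
w=arm.calibration('wrist'); R=cv2.Rodrigues(w['rvec'])[0]; o=arm.observe()
print('cam in tool',o['ee_rot'].T@(-R.T@w['tvec']-o['tool_pos']), 'axes in tool\n',o['ee_rot'].T@R.T)
print(w['fx'],w['dist'])
E
```

```text
[[ 612.4   -2.1   80. ]
 [ 617.9 -273.7   80. ]
 [ 468.4 -279.    80. ]
 [ 455.3   -9.3   80. ]]
[[ 542.  -213.6  116. ]] [[486.5 -65.2 115. ]]
[[ 547.9 -219.6  116. ]] [[482.5 -75.4 115. ]]
cam in tool [  66.6    0.6 -142.8] axes in tool
 [[ 0.  -1.  -0.3]
 [ 1.   0.  -0. ]
 [ 0.  -0.3  1. ]]
338.669824738954 [0. 0. 0. 0. 0.]
```

>>> {"fn": "move_arm", "kwargs": {"targets": [[1,-0.0291,-0.0309,0,0,0,0],[1,-0.0291,-0.0309,0,0,0,0],[1,-0.0291,-0.0309,0,0,0,0],[1,-0.0291,-0.0309,0,0,0,0],[1,-0.0291,-0.0309,0,0,0,0],[1,-0.0291,-0.0309,0,0,0,0],[1,-0.0291,-0.0309,0,0,0,0],[1,-0.0291,-0.0309,0,0,0,0],[1,-0.0291,-0.0309,0,0,0,0],[1,-0.0291,-0.0309,0,0,0,0]]}}

```text
time: 1.35
tool_pos: [343.8, 155.8, 230.9]
ee_rot: [[-0.966, 0.26, -0.0], [0.26, 0.966, 0.0], [0.0, 0.0, -1.0]]
force: [-0.0, -0.2, -0.3]
opening: 85.4
finger_force: 0.0
```

>>> {"fn": "move_arm", "kwargs": {"targets": [[1,-0.0291,-0.0309,0,0,0,0],[1,-0.0291,-0.0309,0,0,0,0],[1,-0.0291,-0.0309,0,0,0,0],[1,-0.0291,-0.0309,0,0,0,0],[1,-0.0291,-0.0309,0,0,0,0],[1,-0.0291,-0.0309,0,0,0,0],[1,-0.0291,-0.0309,0,0,0,0],[1,-0.0291,-0.0309,0,0,0,0],[1,-0.0291,-0.0309,0,0,0,0],[1,-0.0291,-0.0309,0,0,0,0],[1,0,0,0,0,0,0],[1,0,0,0,0,0,0]]}}

```text
time: 2.85
tool_pos: [544.0, -216.4, 230.6]
ee_rot: [[-0.966, 0.26, -0.001], [0.26, 0.966, 0.001], [0.002, 0.001, -1.0]]
force: [-0.0, 0.5, -0.0]
opening: 85.2
finger_force: 0.0
```

Run:
```python
from h import *
o=arm.observe(); print(o['time'],o['tool_pos'],o['joint_pos'],o['ee_rot'])
c=arm.calibration('wrist'); im=arm.read_camera('wrist'); np.save('w1.npy',im)
import pickle; pickle.dump(c,open('w1.pkl','wb'))
cv2.imwrite('pics/w1.png',cv2.resize(im[:,:,::-1],(800,600),interpolation=cv2.INTER_CUBIC))
```

```text
2.85 [ 543.97752337 -216.42029658  230.55124307] [-2.72611386e+01  9.61879755e+00  7.34824140e+01  3.28879397e-02
  9.70070883e+01 -1.02192198e+02] [[-9.65630544e-01  2.59914674e-01 -1.41930275e-03]
 [ 2.59912810e-01  9.65631114e-01  1.37223988e-03]
 [ 1.72718817e-03  9.56181775e-04 -9.99998051e-01]]
```

View pics/w1.png

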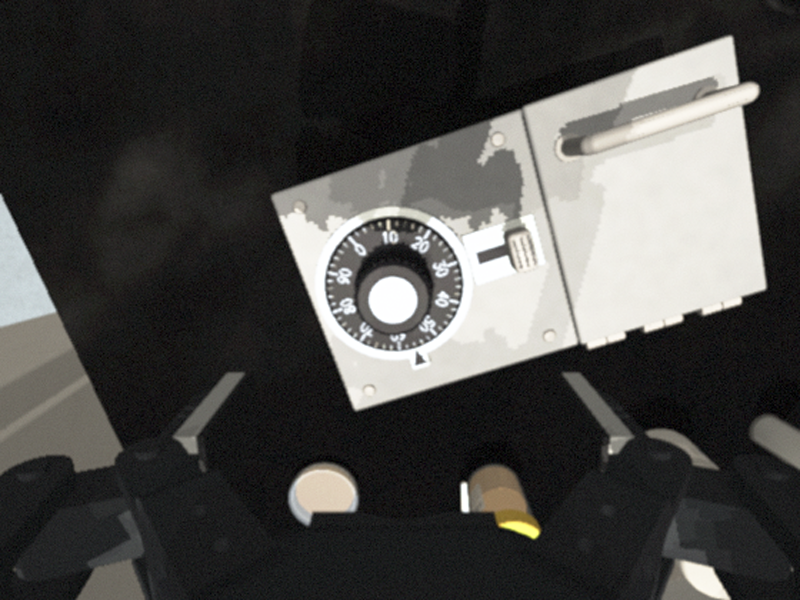

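The wrist view shows the dial centred near (395,283) and the index wedge at (419,358), with about 54 to 56 under it. The bolt thumb is at (522,250), the handle bar runs (590,145) to (750,92), and the deck corners are at (275,195), (357,410), (765,290) and (732,37).

```bash
cat > meas.py <<'E'
from h import *
from scipy.optimize import least_squares
def dial(im,c,guess=(545,-216)):
    g=cv2.cvtColor(im,cv2.COLOR_RGB2GRAY)
    # radial edge: black flange -> white ring, at z=87, robust circle fit
    th=np.radians(np.arange(0,360,3)); ctr=np.array(guess,float)
    for it in range(4):
        r=np.arange(36,50,0.25)
        P=np.stack([ctr[0]+np.outer(np.cos(th),r),ctr[1]+np.outer(np.sin(th),r),np.full((len(th),len(r)),87.)],-1)
        q=proj(c,P).reshape(len(th),len(r),2).astype(np.float32)
        v=cv2.GaussianBlur(cv2.remap(g,q[...,0],q[...,1],cv2.INTER_LINEAR).astype(float),(9,1),0)
        e=r[np.argmax(np.diff(v,axis=1),axis=1)]
        pts=ctr+np.c_[e*np.cos(th),e*np.sin(th)]
        s=least_squares(lambda p:np.hypot(*(pts-p[:2]).T)-p[2],[*ctr,42.5],loss='soft_l1',f_scale=.5)
        ctr=s.x[:2]
    return s.x
E
python3 - <<'E'
from meas import *
import pickle
np.set_printoptions(precision=2,suppress=True)
im=np.load('w1.npy'); c=pickle.load(open('w1.pkl','rb'))
k=.7
print('cor',cast(c,np.array([(275,195),(357,410),(765,290),(732,37)])*k,80))
print('seam',cast(c,np.array([(525,107),(579,346)])*k,80))
print('bar',cast(c,np.array([(590,145),(750,92)])*k,115),'thumb top',cast(c,np.array([(518,240)])*k,103))
print('tip',cast(c,np.array([(417,351)])*k,85),'griptop',cast(c,np.array([(393,300)])*k,116))
s=dial(im,c); print('dial',s)
g=cv2.cvtColor(im,cv2.COLOR_RGB2GRAY)
# polar strip, angle 0..360 ccw from world x about centre
th=np.radians(np.arange(-180,180,.5)); r=np.arange(24,58,.25)
P=np.stack([s[0]+np.outer(r,np.cos(th)),s[1]+np.outer(r,np.sin(th)),np.full((len(r),len(th)),87.)],-1)
q=proj(c,P).reshape(len(r),len(th),2).astype(np.float32)
st=cv2.remap(im,q[...,0],q[...,1],cv2.INTER_CUBIC)[::-1]
a=st[:,:360];b=st[:,360:]
out=np.vstack([cv2.resize(a,(800,290)),cv2.resize(b,(800,290))]);cv2.imwrite('pics/strip.png',out[:,:,::-1])
E
```

```text
cor [[ 476.   -275.98   80.  ]
 [ 624.07 -268.98   80.  ]
 [ 610.72    0.83   80.  ]
 [ 460.75   -6.68   80.  ]]
seam [[ 466.49 -123.04   80.  ]
 [ 617.48 -117.6    80.  ]]
bar [[ 494.51 -103.63  115.  ]
 [ 490.28  -23.1   115.  ]] thumb top [[ 535.12 -146.39  103.  ]]
tip [[ 591.71 -219.13   85.  ]] griptop [[ 547.18 -222.15  116.  ]]
dial [ 546.15 -222.2    41.87]
```

View pics/strip.png

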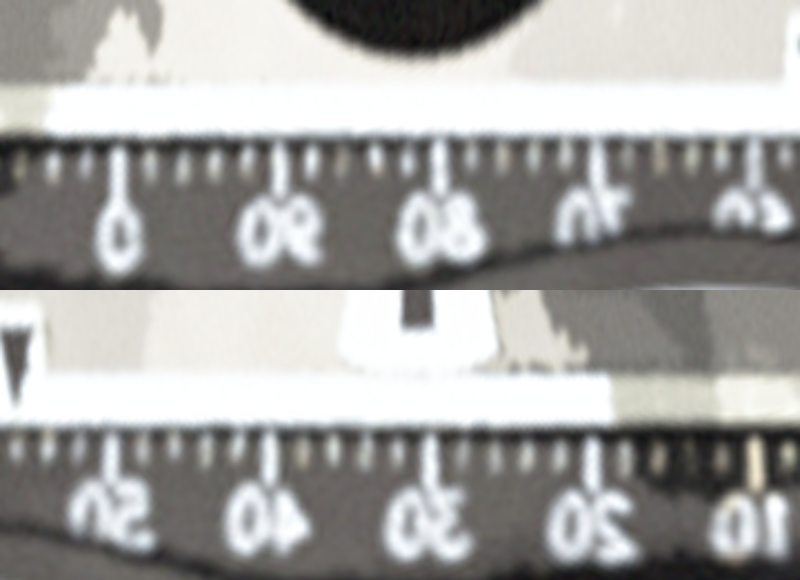

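Checks agree: the box yaw is about 2.9°, the dial centre is (546.6,-222), and the index reads 56.0. The first turn is therefore 129.6° clockwise (positive about tool z). Now I descend and grip.

>>> {"fn": "move_arm", "kwargs": {"targets": [[1,-0.004,-0.0047,0.025,0,0,0],[1,0,0,0.035,0,0,0],[1,0,0,0.035,0,0,0],[1,0,0,0.03,0,0,0],[1,0,0,0.0145,0,0,0],[1,0,0,0,0,0,0],[0.3,0,0,0,0,0,0],[0.3,0,0,0,0,0,0],[0.3,0,0,0,0,0,0],[0.3,0,0,0,0,0,0],[0.3,0,0,0,0,0,0],[0.3,0,0,0,0,0,0]], "squeeze": 40}}

```text
time: 4.4
tool_pos: [547.7, -223.2, 93.7]
ee_rot: [[-0.966, 0.26, 0.002], [0.26, 0.966, -0.002], [-0.003, -0.001, -1.0]]
force: [-1.6, 0.3, 5.9]
opening: 42.7
finger_force: 41.4
```

>>> {"fn": "move_arm", "kwargs": {"targets": [[0.3,0,0,-0.0015,0,0,0],[0.3,0,0,0,0,0,9],[0.3,0,0,0,0,0,9],[0.3,0,0,0,0,0,9],[0.3,0,0,0,0,0,9],[0.3,0,0,0,0,0,9],[0.3,0,0,0,0,0,9],[0.3,0,0,0,0,0,9],[0.3,0,0,0,0,0,9],[0.3,0,0,0,0,0,9],[0.3,0,0,0,0,0,9],[0.3,0,0,0,0,0,0]]}}

```text
time: 5.9
tool_pos: [546.3, -223.9, 93.7]
ee_rot: [[0.259, 0.966, -0.001], [0.966, -0.259, -0.003], [-0.003, -0.0, -1.0]]
force: [-2.6, -4.0, 3.8]
opening: 43.0
finger_force: 41.3
```

```bash
cat > strip.py <<'E'
from meas import *
def strip(name,s=(546.6,-222)):
    c=arm.calibration('wrist'); im=arm.read_camera('wrist')
    cv2.imwrite(f'pics/{name}.png',im[:,:,::-1])
    o=arm.observe(); R=o['ee_rot']; print(o['time'],'yaw',np.degrees(np.arctan2(R[1,0],R[0,0])),o['tool_pos'],o['opening'],o['force'],o['joint_pos'][5])
    th=np.radians(np.arange(-180,180,.5)); r=np.arange(24,58,.25)
    P=np.stack([s[0]+np.outer(r,np.cos(th)),s[1]+np.outer(r,np.sin(th)),np.full((len(r),len(th)),87.)],-1)
    q=proj(c,P).reshape(len(r),len(th),2).astype(np.float32)
    st=cv2.remap(im,q[...,0],q[...,1],cv2.INTER_CUBIC)[::-1]
    out=np.vstack([cv2.resize(st[:,:360],(800,290)),cv2.resize(st[:,360:],(800,290))]);cv2.imwrite(f'pics/{name}s.png',out[:,:,::-1])
E
python3 -c "
from strip import *
strip('t1')"
```

```text
5.95 yaw 75.03686478991209 [ 546.30597902 -223.91922517   93.68536579] 42.96578771854446 [-3.57803924 -4.59077898  3.73494133] -12.711214588585243
```

View pics/t1s.png

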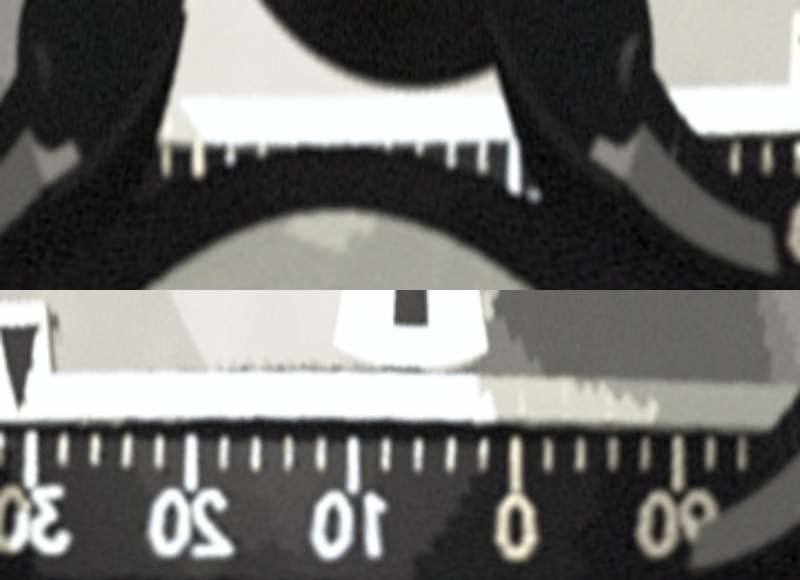

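The strip shows the index at px 19 and "30" at px 31, so the reading is about 30.8–31. There is no slip. I turn 39° more.

>>> {"fn": "move_arm", "kwargs": {"targets": [[0.3,0,0,0,0,0,8],[0.3,0,0,0,0,0,8],[0.3,0,0,0,0,0,8],[0.3,0,0,0,0,0,8],[0.3,0,0,0,0,0,7],[0.3,0,0,0,0,0,0],[0.3,0,0,0,0,0,0]]}}

```text
time: 6.82
tool_pos: [545.7, -223.5, 93.7]
ee_rot: [[0.808, 0.589, -0.003], [0.589, -0.808, -0.002], [-0.003, -0.0, -1.0]]
force: [-4.3, -3.7, 4.5]
opening: 42.9
finger_force: 41.4
```

```bash
python3 -c "
from strip import *
strip('t2')"
```

```text
6.875 yaw 36.05263469174873 [ 545.70017318 -223.5067511    93.69511905] 42.619756007128316 [-4.26508815 -2.93494717  4.8971527 ] 26.27475565520975
```

View pics/t2s.png

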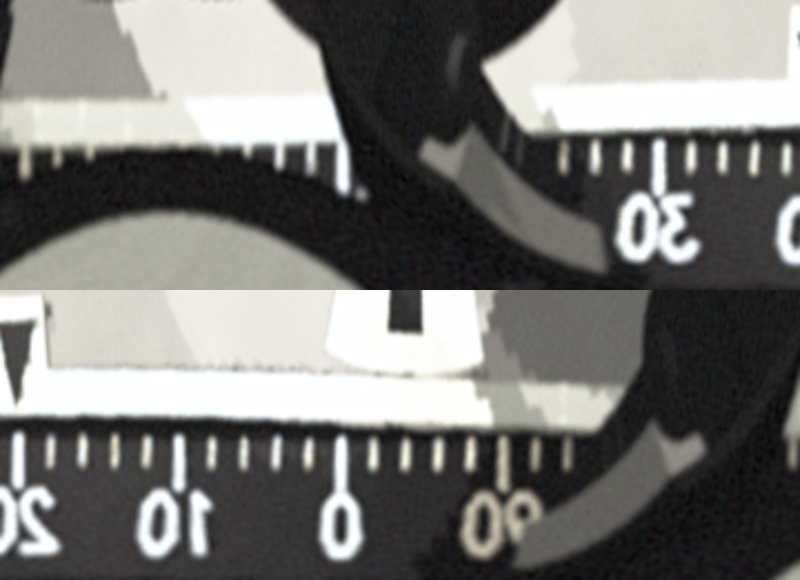

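The index is on 20 (px 15 against 18). Next I turn 126° anticlockwise.

>>> {"fn": "move_arm", "kwargs": {"targets": [[0.3,0,0,0,0,0,-9],[0.3,0,0,0,0,0,-9],[0.3,0,0,0,0,0,-9],[0.3,0,0,0,0,0,-9],[0.3,0,0,0,0,0,-9],[0.3,0,0,0,0,0,-9],[0.3,0,0,0,0,0,-9],[0.3,0,0,0,0,0,-9],[0.3,0,0,0,0,0,-9],[0.3,0,0,0,0,0,-9]]}}

```text
time: 8.12
tool_pos: [547.3, -223.8, 93.7]
ee_rot: [[-0.593, 0.805, 0.001], [0.805, 0.593, -0.002], [-0.003, -0.001, -1.0]]
force: [-0.6, -3.9, 1.7]
opening: 42.5
finger_force: 41.2
```

>>> {"fn": "move_arm", "kwargs": {"targets": [[0.3,0,0,0,0,0,-9],[0.3,0,0,0,0,0,-9],[0.3,0,0,0,0,0,-9],[0.3,0,0,0,0,0,-9],[0.3,0,0,0,0,0,0],[0.3,0,0,0,0,0,0]]}}

```text
time: 8.88
tool_pos: [547.6, -223.2, 93.7]
ee_rot: [[-0.95, 0.311, 0.002], [0.311, 0.95, -0.002], [-0.002, -0.001, -1.0]]
force: [1.6, -4.5, 1.6]
opening: 42.6
finger_force: 41.2
```

```bash
python3 -c "
from strip import *
strip('t3')"
```

```text
8.925 yaw 161.87679311394248 [ 547.6474793  -223.17316644   93.70758371] 42.765479884010496 [ 2.19188304 -4.77197988  1.86702858] -99.51839672356778
```

View pics/t3s.png

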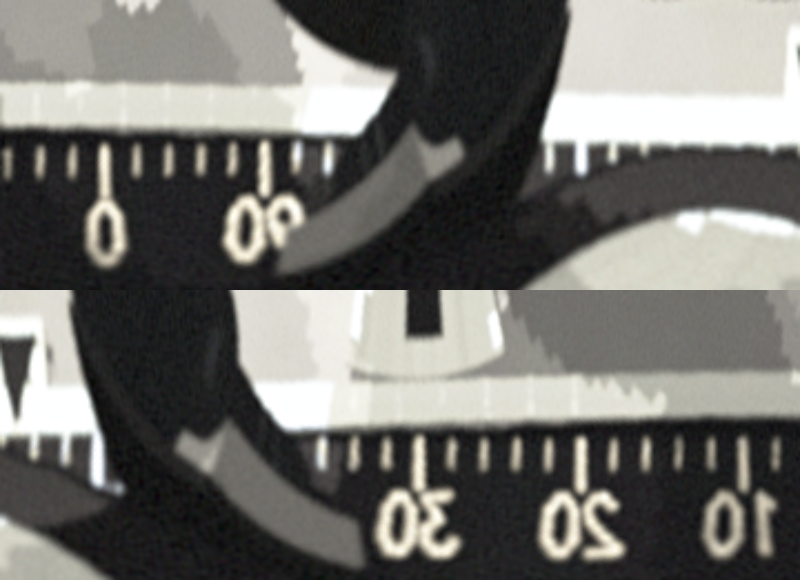

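"50" is at px 97 and the index at 16, so the reading is 55.0. I turn 54° clockwise, then release and rise.

>>> {"fn": "move_arm", "kwargs": {"targets": [[0.3,0,0,0,0,0,9],[0.3,0,0,0,0,0,9],[0.3,0,0,0,0,0,9],[0.3,0,0,0,0,0,9],[0.3,0,0,0,0,0,9],[0.3,0,0,0,0,0,9],[0.3,0,0,0,0,0,0],[0.3,0,0,0,0,0,0],[1,0,0,0,0,0,0],[1,0,0,0,0,0,0],[1,0,0,0,0,0,0],[1,0,0,-0.005,0,0,0]]}}

```text
time: 10.42
tool_pos: [546.6, -221.8, 97.7]
ee_rot: [[-0.308, 0.951, -0.002], [0.951, 0.308, 0.001], [0.002, -0.001, -1.0]]
force: [-0.2, 0.6, 0.1]
opening: 85.5
finger_force: 0.0
```

>>> {"fn": "move_arm", "kwargs": {"targets": [[1,0,0,-0.03,0,0,0],[1,0,0,-0.04,0,0,0],[0.5,0,0,-0.025,0,0,7.5],[0,0,0,0,0,0,7.5],[0,0,0,0,0,0,0]]}}

```text
time: 11.05
tool_pos: [547.2, -222.3, 194.1]
ee_rot: [[-0.053, 0.999, 0.001], [0.999, 0.053, -0.0], [-0.0, 0.001, -1.0]]
force: [0.3, 0.0, 0.0]
opening: 32.1
finger_force: 0.0
```

```bash
python3 -c "
from strip import *
strip('t4')"
python3 - <<'E'
import cv2
a=cv2.imread('pics/t4s.png'); b=cv2.imread('pics/t4.png')
import numpy as np
cv2.imwrite('pics/t4c.png',np.vstack([cv2.resize(a[290:],(560,180)),b]))
E
```

```text
11.1 yaw 93.07509878392669 [ 546.93011193 -222.2450695   193.33625956] 24.444236679754937 [-0.90793235 -0.0242232  -0.32809692] -30.697901475076865
```

View pics/t4c.png

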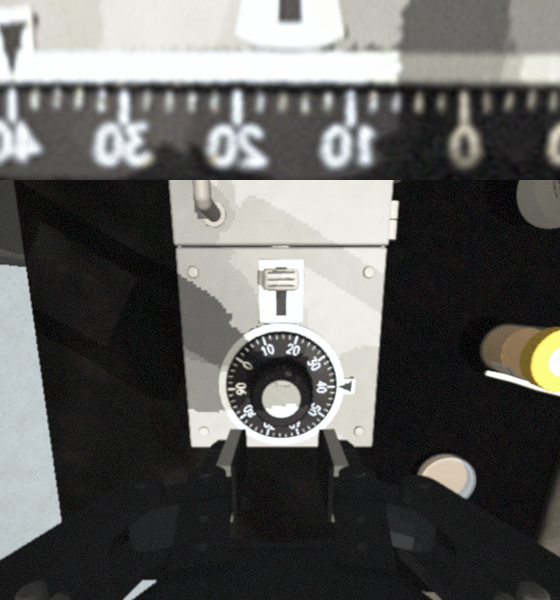

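The dial reads 40. The thumb's top is at about (281,88) in the wrist picture.

Run:
```python
from h import *
c=arm.calibration('wrist')
print(cast(c,[(281,88),(281,84),(281,93)],103)); o=arm.observe();print(o['tool_pos'])
```

```text
[[ 542.00474922 -137.53983722  103.        ]
 [ 541.87447608 -135.09582492  103.        ]
 [ 542.16868383 -140.61535121  103.        ]]
[ 546.93011193 -222.2450695   193.33625956]
```

>>> {"fn": "move_arm", "kwargs": {"targets": [[0,0.036,0,0,0,0,0],[0,0.036,0,0,0,0,0],[0,0.036,0,0.02,0,0,0],[0,0,0,0.04,0,0,0],[0,0,0,0.03,0,0,0],[0,0,0,0.013,0,0,0],[0,0,0,0,0,0,0]]}}

```text
time: 11.98
tool_pos: [540.8, -114.4, 89.3]
ee_rot: [[-0.052, 0.999, -0.002], [0.999, 0.052, 0.001], [0.001, -0.002, -1.0]]
force: [-0.2, 0.3, -0.0]
opening: 0.3
finger_force: 0.0
```

>>> {"fn": "move_arm", "kwargs": {"targets": [[0,-0.005,0,0,0,0,0],[0,-0.005,0,0,0,0,0],[0,-0.004,0,0,0,0,0],[0,-0.004,0,0,0,0,0],[0,0,0,0,0,0,0]]}}

```text
time: 12.6
tool_pos: [542.6, -133.0, 90.6]
ee_rot: [[-0.051, 0.999, 0.001], [0.999, 0.051, -0.0], [-0.0, 0.001, -1.0]]
force: [0.3, 0.9, -0.3]
opening: 0.1
finger_force: 0.3
```

>>> {"fn": "move_arm", "kwargs": {"targets": [[0,-0.003,0,0,0,0,0],[0,-0.003,0,0,0,0,0],[0,-0.002,0,0,0,0,0],[0,0,0,0,0,0,0]]}}

```text
time: 13.1
tool_pos: [542.8, -140.8, 90.2]
ee_rot: [[-0.051, 0.999, 0.0], [0.999, 0.051, -0.0], [-0.0, 0.0, -1.0]]
force: [1.3, 1.4, 1.1]
opening: -0.1
finger_force: 0.7
```

>>> {"fn": "move_arm", "kwargs": {"targets": [[0,-0.002,0,0,0,0,0],[0,0,0,0,0,0,0]]}}

```text
time: 13.35
tool_pos: [542.9, -142.1, 90.2]
ee_rot: [[-0.051, 0.999, -0.0], [0.999, 0.051, 0.001], [0.001, -0.0, -1.0]]
force: [0.2, 4.0, 1.7]
opening: 0.1
finger_force: 2.0
```

>>> {"fn": "move_arm", "kwargs": {"targets": [[0,-0.002,0,0,0,0,0],[0,-0.002,0,0,0,0,0],[0,0,0,0,0,0,0]]}}

```text
time: 13.72
tool_pos: [542.8, -142.2, 90.3]
ee_rot: [[-0.053, 0.999, -0.001], [0.999, 0.053, 0.009], [0.009, -0.001, -1.0]]
force: [-0.5, 12.7, 4.5]
opening: 0.2
finger_force: 6.7
```

>>> {"fn": "move_arm", "kwargs": {"targets": [[0,-0.002,0,0,0,0,0],[0,-0.002,0,0,0,0,0],[0,0,0,0,0,0,0]]}}

```text
time: 14.1
tool_pos: [542.9, -142.3, 90.4]
ee_rot: [[-0.054, 0.999, -0.002], [0.998, 0.054, 0.016], [0.016, -0.001, -1.0]]
force: [-1.7, 22.6, 7.7]
opening: -0.3
finger_force: 11.2
```

>>> {"fn": "move_arm", "kwargs": {"targets": [[0,-0.002,0,0,0,0,0],[0,0,0,0,0,0,0]]}}

```text
time: 14.35
tool_pos: [542.8, -142.4, 90.4]
ee_rot: [[-0.055, 0.998, -0.002], [0.998, 0.055, 0.02], [0.02, -0.001, -1.0]]
force: [-1.4, 27.1, 8.8]
opening: -0.2
finger_force: 13.5
```

Back off and look to see whether this is the end stop.

>>> {"fn": "move_arm", "kwargs": {"targets": [[0,0.015,0,0,0,0,0],[0,0.01,0,-0.03,0,0,0],[0,0,0,-0.06,0,0,0],[0,0,0,-0.04,0,0,0],[0,-0.04,0,0,0,0,0],[0,-0.04,0,0,0,0,0],[0,0,0,0,0,0,0]]}}

```text
time: 15.22
tool_pos: [545.5, -211.1, 219.4]
ee_rot: [[-0.046, 0.999, -0.002], [0.999, 0.046, -0.003], [-0.002, -0.002, -1.0]]
force: [-0.0, 0.4, 0.2]
opening: 0.1
finger_force: 0.0
```

```bash
python3 -c "
from strip import *
strip('t5')
im=cv2.imread('pics/t5.png'); c=arm.calibration('wrist')
p=proj(c,[543,-145,103])[0]; print(p)
x,y=map(int,p); y0=max(0,y-70); x0=x-120
cv2.imwrite('pics/t5c.png',cv2.resize(im[y0:y0+150,x0:x0+240],None,fx=3,fy=3,interpolation=cv2.INTER_CUBIC))
print(x0,y0)
print(proj(c,[[542.5,-138,103],[543,-152,103],[543.5,-153,103],[544,-167,103]]))
"
```

```text
15.275 yaw 92.76163831525436 [ 545.63342953 -209.33278636  219.45799076] -0.2760912245132169 [-0.21434107 -0.2001154   0.76707572] -29.268739479949428
[282.47941571 119.8671666 ]
162 49
[[282.26567074 109.99034381]
 [282.02021292 129.56414501]
 [282.62425026 130.97108048]
 [282.37741532 149.93358839]]
```

View pics/t5c.png

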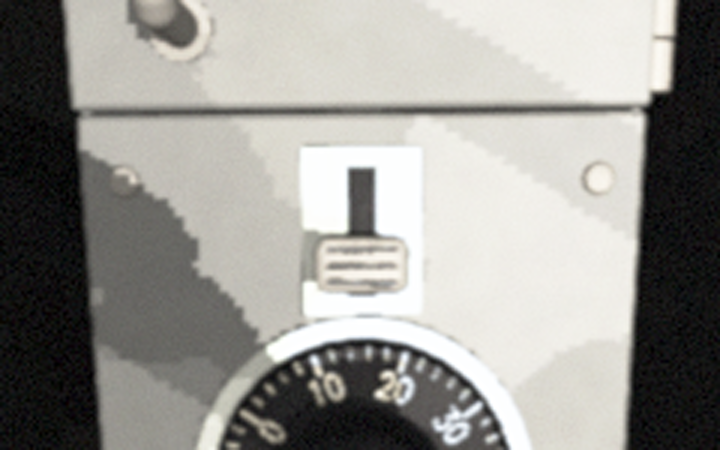

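The bolt is fully drawn: the slot is now bare on the lid side and the thumb is against the dial end. Next I go to the handle bar at (492.7,-62.5,115).

>>> {"fn": "move_arm", "kwargs": {"targets": [[0.5,0.037,-0.0115,0,0,0,0],[0.5,0.037,-0.0115,0,0,0,0],[0.5,0.037,-0.0115,0,0,0,0],[0.5,0.038,-0.0115,0,0,0,0],[0.5,0,0,0.04,0,0,0],[0.5,0,0,0.04,0,0,0],[0.5,0,0,0.03,0,0,0],[0.5,0,0,0.013,0,0,0],[0.5,0,0,0,0,0,0]]}}

```text
time: 16.4
tool_pos: [492.1, -60.7, 96.7]
ee_rot: [[-0.052, 0.999, -0.002], [0.999, 0.052, 0.0], [0.0, -0.002, -1.0]]
force: [0.6, 0.4, 0.5]
opening: 42.9
finger_force: 0.0
```

>>> {"fn": "move_arm", "kwargs": {"targets": [[0,0,0,0,0,0,0],[0,0,0,0,0,0,0],[0,0,0,0,0,0,0],[0,0,0,0,0,0,0]], "squeeze": 25}}

```text
time: 16.9
tool_pos: [491.8, -61.4, 99.0]
ee_rot: [[-0.051, 0.999, -0.002], [0.999, 0.051, -0.001], [-0.001, -0.002, -1.0]]
force: [-5.3, 0.1, 5.2]
opening: 8.9
finger_force: 24.8
```

```bash
cat > lid.py <<'E'
from h import *
from scipy.spatial.transform import Rotation as Ro
np.set_printoptions(precision=4,suppress=True)
o=arm.observe(); print(o['tool_pos'],o['force'],o['opening'],o['joint_pos'])
# local frame: u=(tool y ~ own x), v=z up. bar relative to hinge, tilt phi leans the tool's top to +x
def pose(a,phi):
    bar=np.array([-123*np.cos(a)+38*np.sin(a),38*np.cos(a)+123*np.sin(a)])
    d=np.array([-np.sin(phi),-np.cos(phi)])      # tool z in (u,v)
    yt=np.array([np.cos(phi),-np.sin(phi)])      # tool y
    return bar+19*d,yt,d
A=np.radians(np.arange(0,86.1,4.3)); N=len(A)-1
for i in range(N):
    f=lambda k: pose(A[k],np.radians(20*k/N))
    p,y,d=f(i); q,_,_=f(i+1); s=q-p
    print([0,0,round(float(s@y)/1000,4),round(float(s@d)/1000,4),-1.0 if True else 0,0,0])
E
python3 lid.py
```

```text
[491.7858 -61.3596  98.9731] [-5.2782  0.1043  5.1617] 8.930235918009789 [-13.6249   1.9046  97.0874  -0.0688  81.0858 -16.5521]
[0, 0, 0.0029, -0.0091, -1.0, 0, 0]
[0, 0, 0.0034, -0.0089, -1.0, 0, 0]
[0, 0, 0.0039, -0.0087, -1.0, 0, 0]
[0, 0, 0.0044, -0.0084, -1.0, 0, 0]
[0, 0, 0.0049, -0.0081, -1.0, 0, 0]
[0, 0, 0.0053, -0.0078, -1.0, 0, 0]
[0, 0, 0.0058, -0.0075, -1.0, 0, 0]
[0, 0, 0.0062, -0.0071, -1.0, 0, 0]
[0, 0, 0.0066, -0.0067, -1.0, 0, 0]
[0, 0, 0.007, -0.0063, -1.0, 0, 0]
[0, 0, 0.0073, -0.0059, -1.0, 0, 0]
[0, 0, 0.0076, -0.0055, -1.0, 0, 0]
[0, 0, 0.0079, -0.005, -1.0, 0, 0]
[0, 0, 0.0082, -0.0045, -1.0, 0, 0]
[0, 0, 0.0085, -0.004, -1.0, 0, 0]
[0, 0, 0.0087, -0.0035, -1.0, 0, 0]
[0, 0, 0.0089, -0.003, -1.0, 0, 0]
[0, 0, 0.009, -0.0024, -1.0, 0, 0]
[0, 0, 0.0091, -0.0019, -1.0, 0, 0]
[0, 0, 0.0092, -0.0013, -1.0, 0, 0]
```

The bar is held (opening 8.9 mm). The lean towards +x is a positive turn about tool x, which points to world +y. I lift in stages.

>>> {"fn": "move_arm", "kwargs": {"targets": [[0,0,0.0029,-0.0091,1,0,0],[0,0,0.0034,-0.0089,1,0,0],[0,0,0.0039,-0.0087,1,0,0],[0,0,0.0044,-0.0084,1,0,0],[0,0,0.0049,-0.0081,1,0,0]]}}

```text
time: 17.52
tool_pos: [510.5, -60.3, 139.7]
ee_rot: [[-0.051, 0.994, -0.097], [0.999, 0.051, -0.005], [0.0, -0.097, -0.995]]
force: [-10.7, -2.1, 0.5]
opening: 8.7
finger_force: 24.7
```

>>> {"fn": "move_arm", "kwargs": {"targets": [[0,0,0.0053,-0.0078,1,0,0],[0,0,0.0058,-0.0075,1,0,0],[0,0,0.0062,-0.0071,1,0,0],[0,0,0.0066,-0.0067,1,0,0],[0,0,0.007,-0.0063,1,0,0]]}}

```text
time: 18.15
tool_pos: [546.0, -58.4, 174.0]
ee_rot: [[-0.05, 0.982, -0.181], [0.999, 0.05, -0.01], [-0.001, -0.181, -0.983]]
force: [-11.2, -1.8, 8.8]
opening: 8.8
finger_force: 24.7
```

>>> {"fn": "move_arm", "kwargs": {"targets": [[0,0,0.0073,-0.0059,1,0,0],[0,0,0.0076,-0.0055,1,0,0],[0,0,0.0079,-0.005,1,0,0],[0,0,0.0082,-0.0045,1,0,0],[0,0,0.0085,-0.004,1,0,0]]}}

```text
time: 18.77
tool_pos: [591.8, -56.0, 192.5]
ee_rot: [[-0.051, 0.965, -0.258], [0.999, 0.049, -0.014], [-0.001, -0.259, -0.966]]
force: [-5.7, 0.1, 10.8]
opening: 9.2
finger_force: 24.4
```

>>> {"fn": "move_arm", "kwargs": {"targets": [[0,0,0.0087,-0.0035,1,0,0],[0,0,0.0089,-0.003,1,0,0],[0,0,0.009,-0.0024,1,0,0],[0,0,0.0091,-0.0019,1,0,0],[0,0,0.0092,-0.0013,1,0,0],[0,0,0,0,0,0,0]]}}

```text
time: 19.52
tool_pos: [640.7, -53.3, 189.3]
ee_rot: [[-0.052, 0.941, -0.335], [0.999, 0.048, -0.018], [-0.001, -0.336, -0.942]]
force: [0.7, -0.3, 6.9]
opening: 8.6
finger_force: 25.8
```

Run:
```python
from h import *
o=arm.observe(); b=o['tool_pos']-19*o['ee_rot'][:,2]
# hinge from box pose: centre (542.9,-137.7), yaw 2.9
t=np.radians(2.9); h=np.array([542.9+77*np.cos(t)-78*np.sin(t),-137.7+77*np.sin(t)+78*np.cos(t),77])
r=b-h; u=r[0]*np.cos(t)+r[1]*np.sin(t)
print(b,h,u,r[2],np.hypot(u,r[2]),'lid deg',np.degrees(np.arctan2(r[2],-u)-np.arctan2(38,123)),o['force'])
```

```text
[647.11119581 -52.95274642 207.15812209] [615.85514118 -55.90423375  77.        ] 31.365351212975114 130.15812209057316 133.8839871039768 lid deg 86.38057712902275 [ 0.68710442 -0.28026083  6.85210484]
```

The lid is at about 86°. I nudge it slightly, release, and withdraw along the tool axis.

>>> {"fn": "move_arm", "kwargs": {"targets": [[0,0,0.0045,0,0,0,0],[0,0,0,0,0,0,0],[0.27,0,0,0,0,0,0],[0.27,0,0,0,0,0,0],[0.27,0,0,0,0,0,0],[0.27,0,0,0,0,0,0],[0.27,0,0,-0.01,0,0,0],[0.27,0,0,-0.02,0,0,0],[0.27,0,0,-0.03,0,0,0],[0.27,0,0,-0.04,0,0,0],[0.27,0,0,0,0,0,0],[0.27,0,0,0,0,0,0]]}}

```text
time: 21.02
tool_pos: [676.8, -51.5, 277.6]
ee_rot: [[-0.051, 0.938, -0.342], [0.999, 0.048, -0.017], [0.0, -0.342, -0.94]]
force: [-0.4, -0.1, -0.5]
opening: 23.2
finger_force: 0.0
```

Run:
```python
from h import *
o=arm.observe(); print(o['tool_pos'],o['force'],o['opening'],o['time'])
im=arm.read_camera('scene')[130:340,180:460,::-1]
cv2.imwrite('pics/end.png',cv2.resize(im,(800,600),interpolation=cv2.INTER_CUBIC))
```

```text
[676.80800225 -51.51375394 277.59954023] [-0.35218465 -0.059412   -0.45613739] 23.16059059542464 21.025
```

View pics/end.png

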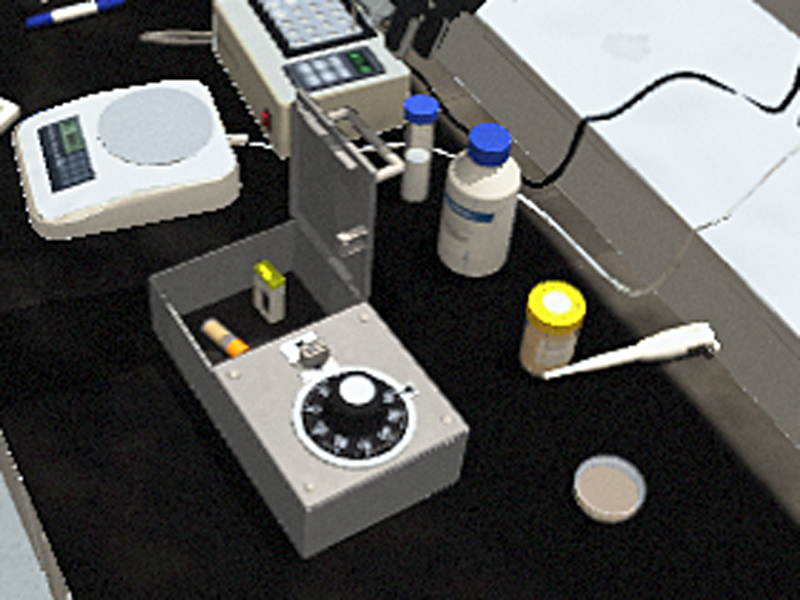

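The picture shows the lid upright at (335,195), the bolt drawn back at (310,350), the bystanders standing and the gripper clear. I hand it in.

```bash
python3 -c "
from rig import arm
print(arm.close_job())"
```

```text
the job is handed in; nothing more can be done
None
```

The strongbox is open and handed in at about 21 s: the dial went to 20, 55 and 40, the bolt is fully drawn, and the lid was left standing upright with the gripper clear and the bystanders untouched; the hand-in call returned no verdict.

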